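# Set a freshly varnished doll on its display step with spring tongs

### The job

The varnish on the little red wooden doll is still tacky, so do not touch it with the gripper: pick up the spring tongs, squeeze them shut on the doll and carry it from its round metal stand to the empty yellow spot on the white display step. Set it down there standing upright, not dropped, then open the tongs to release it and lay the tongs flat back on the blue mat. Leave the other two dolls, the jar and the toy car where they are.

Things in the scene. Friction and masses are not known exactly. Their poses are not given: they have to be found in the camera images.
- tongs: Steel spring tongs, 151 mm long, 66 g, lying flat: they open and close sideways. Origin: underside, centre line, middle of the black grip plates. x points to the yellow tips, y across (closing line), z up. Squeeze the grip plates (x -21 to +25 mm, z 0 to 22 mm): 43 mm wide outside when open, 34 mm (and parallel) when shut on a doll. Rear bow ends at x -61 mm, 18 mm high; jaws hinge at x -45 mm.
- tongs_tip (a point): Point midway between the yellow tip pads: 75 mm ahead of the tongs' origin along their x, 11 mm above their underside. The pads run 15 mm ahead of and behind it and 7 mm above and below it, 46 mm clear between them when open. The point does not move with the jaws.
- jaw_left (a joint): Closing angle (rad) of the tongs' left jaw; the right mirrors it: 0 open, 0.10 with tips 22 mm apart, 0.16 at the shut stop (8 mm). Sprung open: at the grip plates 4 N starts closing, 7 N brings the tips to 22 mm. So tongs squeezed only 1 to 4 mm below their open width stay in the hand with tips open. The tip gap changes 2.7 times as much as the width at the plates.
- red_doll: Red wooden doll, about 18 g, standing on the metal stand. Origin: centre of its underside, z up. Round dark foot 26 mm across, 5 mm high; straight round red body 22 mm across from 5 to 34 mm up; ball head 22 mm across in a red cap with a yellow bobble, 59 mm tall in all. Which way it faces does not matter.
- stand_top (a point): Centre of the top face of the round aluminium work stand on which the red doll starts: top disc 64 mm across, 40 mm above the table, foot 70 mm across. Fixed. The doll stands within 8 mm of the centre.
- spot (a point): Centre of the flat yellow spot, 40 mm across, in the middle of the top of the fixed white display step. x points across the step away from its front, y along the step, z up. The board is 60 mm deep (x), 190 mm long (y), its top 60 mm above the table. The other two dolls stand on the step about 65 mm either side of the spot along y.
- mat: Blue fabric tool mat, fixed, 200 x 140 x 3 mm (x, y, z). Origin: centre of its underside, on the table.
- blue_doll: Blue doll like the red one, loose, standing on the step. Origin: centre of its underside. Leave it alone.
- green_doll: Green doll like the red one, loose, standing on the step. Origin: centre of its underside. Leave it alone.
- jar: Amber glass varnish jar, white cap, 48 mm across, 60 mm tall. Origin: centre of its underside. Leave it alone.
- car: Green die-cast toy car, 66 x 39 x 26 mm. Origin: centre of its underside on the table. Leave it alone.
Mind the look-alikes: they are no part of the job. Of the things like the tongs, leave any that is green or turquoise; of the rest the larger one is meant.

How it is judged:
On the way, in this order (a step that is already met when the one before it is completed fails the run):
1. The red doll, squeezed in the tongs, is lifted at least 20 mm off its stand (contact force between tongs and red_doll above 0.3 N and value of joint jaw_left above 0.05 rad and z of red_doll in the frame of stand_top above 0.02 m), for 0.2 s.
2. The doll, still squeezed in the tongs, is set down on the yellow spot: its foot at most 6 mm above the step and within 12 mm of the spot's centre (contact force between tongs and red_doll above 0.2 N and horizontal distance between red_doll and spot below 0.012 m and z of red_doll in the frame of spot below 0.006 m), for 0.05 s.
3. The tongs have opened and let go of the doll, which stands upright on the spot (horizontal distance between red_doll and spot below 0.012 m and z of red_doll in the frame of spot between -0.004 and 0.004 m and angle between red_doll's own z axis and vertical below 0.12 rad and contact force between tongs and red_doll below 0.05 N and value of joint jaw_left below 0.085 rad), for 0.2 s.
At the end, for the whole second after the job is handed in: The red doll stands upright (0.12 rad) and still on the step within 12 mm of the yellow spot's centre, clear of the tongs; the tongs lie flat and still, their grip middle over the mat; other dolls are within 20 mm, jar and car within 30 mm, of their starts (horizontal distance between red_doll and spot below 0.012 m and z of red_doll in the frame of spot between -0.004 and 0.004 m and angle between each of red_doll, tongs's own z axis and vertical below 0.12 rad and linear speed of each of red_doll, tongs below 0.02 m/s and contact force between tongs and red_doll below 0.05 N and x of tongs in the frame of mat between -0.1 and 0.1 m and y of tongs in the frame of mat between -0.07 and 0.07 m and z of tongs in the frame of mat below 0.008 m and distance of each of blue_doll, green_doll from where it was at the start of the episode below 0.02 m and angle between each of blue_doll, green_doll, jar, car's own z axis and vertical below 0.2 rad and distance of each of jar, car from where it was at the start of the episode below 0.03 m); the robot touches nothing.
It fails at once if The gripper or arm touches the red doll (contact force between any of the fingers, the arm and red_doll above 0.3 N).
It fails at once if Another doll, the jar or the toy car is knocked over or shoved away (not (distance of each of blue_doll, green_doll from where it was at the start of the episode below 0.02 m and angle between each of blue_doll, green_doll, jar, car's own z axis and vertical below 0.2 rad and distance of each of jar, car from where it was at the start of the episode below 0.03 m)).
It also fails if it takes over 51 s, if anything falls off the work surface, if the arm or the gripper's body presses on something with over 40 N, if the wrist force passes 120 N, or if a joint passes its speed limit or range.

### The arm

A 7-joint arm with a two-finger parallel gripper is mounted at the origin on the work surface. World frame = base frame: x ahead of the robot, y to its left, z up, the work surface at z = 0. Lengths are in m, angles in rad, forces in N, time in s.
With the tool pointing down it reaches from about 0.4 to 0.875 m from the base axis. Payload 6.5 kg.
Tool frame: the origin (TCP) lies on the centre line of the jaws, within the pads' length; the fingertips stand 17 mm ahead of it and the grasp point (between the pads) lies 2 mm behind it (r.nose_length is the distance from the TCP to the fingertips, in m); z points along the fingers, y is the line along which they close (so a half turn about z gives the same grasp; the last joint's range is limited). The gripper opens to 85 mm and grips with 20 to 120 N. Pads are 22 mm wide; open, the fingers measure 114 mm over their backs; the gripper's body (76 mm by 85 mm) begins 54 mm behind the grasp point. The pads swing forward as they close: fully open they stand 13 mm farther back than shut.
Start: joints at [1.164, 0.536, -0.004, 1.538, 0.003, 1.067, -0.071], TCP at [0.217, -0.613, 0.248] pointing down, gripper open.
Joint ranges: [-2.7, 2.7], [-0.37, 2.16], [-1.27, 1.26], [0.24, 2.4], [-1.31, 4.45], [0.19, 1.91], [-2.76, 2.76]. Speed limits (rad/s): [2.39, 2.39, 3.14, 3.14, 3.14, 3.14, 3.14].

### API

Orientations are given as [roll, pitch, yaw] about the fixed x, y, z axes, in that order (R = Rz(yaw) Ry(pitch) Rx(roll)).
In Python, from station import observe, eyes, r gives the robot as it stands.
- The arm moves only by the shell command python3 -m handwheel 'ROWS' [FORCE]. ROWS is JSON, a list of rows, each an object of numbers: "ax", "ay", "az": the turn, a rotation vector about the tool's x, y, z in rad; "tx", "ty", "tz": the shift along the tool's x, y, z in mm; "jaw": the opening, from 0 (shut) to 1 (fully open). In form: [{"ax": .., "ay": .., "az": .., "tx": .., "ty": .., "tz": .., "jaw": ..}, ...]. A call has 1 to 12 rows; each row shifts and turns the commanded pose from where the row before left it, along the tool's axes as they then stand; what a row does not reach is not made up. A row lasts 1/8 s, in which the tool goes at most 62.5 mm and 10.7 degrees, less where a joint would pass 70% of its speed; a pose out of reach is approached as far as the arm can. A call is refused whole if a number of a shift passes 62.5 or a number of a turn 0.188, either way. A call with a gripper value outside its range is refused whole. The fingers move at their own pace and stop on an object; FORCE is the grip in N (left out, the last holds). Time passes only in rows, so rows that do not move let the fingers close. It gives the time, the measured TCP pose, the force, the opening and the grip force at its end, in the units of the state.
- observe(): the state, without advancing time (a new reading comes with each control period).
- eyes.read_camera(name): name is "side" or "top"; returns a dict with "frame" (420x560x3 uint8, red, green, blue), "K" (3x3 intrinsics, pixels), "k1" (the pictures are not rectified: a ray, as slopes to the right and down, at radius r is drawn at 1 + k1 r^2 times it, then the intrinsics apply), "R" (3x3) and "t" (3): a world point X has camera coordinates R X + t. Camera axes: x right, y down, z forward; pixel columns grow to the right and rows downward; lengths in m; the calibration is good to about 2 mm. A picture is of the moment at which its call begins. There is no depth.
- r.close_job(): hands the job in; it is judged then, once.
The state is a dict: "time_s": time; "joint_pos": joint angles; "dq": joint speeds; "joint_torque": joint torques, N m; "tool_pos": TCP position; "tool_rot": TCP orientation; "ft_force": force on the tool from outside, world axes, zero at the start; "torque": the same for the moment, N m; "grip_width": finger opening in m; "grip_force": force on a finger pad.
Only numpy, scipy, OpenCV 4.12 (cv2) and the standard library are available. Lean on these libraries where they do the work, as an engineer would, in place of code of your own. Each camera call takes 0.05 s, during which the arm holds its last target. There are 200 camera calls.

## Working session

There is one attempt and no reset: what is moved stays moved. The work goes in short steps, Python scripts to look and compute and a shell command to move; the robot and the scene stay as the last step left them, time stands still between calls to the robot, and variables do not carry over. Pictures are saved under pics/ and viewed, at most 10 in all, crops included, and the job is handed in when it is done.

```bash
ls; mkdir -p pics; python3 - <<'E'
from station import observe, eyes, r
import cv2,pickle
o=observe();print({k:o[k] for k in('time_s','tool_pos','tool_rot','grip_width','ft_force')},r.nose_length)
for n in('side','top'):
    c=eyes.read_camera(n);pickle.dump(c,open(n+'0.pkl','wb'));print(n,c['K'],c['k1'],c['R'],c['t'])
    cv2.imwrite(f'pics/{n}0.png',cv2.resize(c['frame'][...,::-1],(800,600),interpolation=cv2.INTER_CUBIC))
E
```

```text
pics
{'time_s': 0.0, 'tool_pos': array([ 0.21702362, -0.61204962,  0.2473766 ]), 'tool_rot': array([-3.13979477e+00,  1.18188439e-04,  3.40823764e-01]), 'grip_width': 0.0852720313586619, 'ft_force': array([ 0.70394436, -0.22906506, -0.02772018])} 0.017
side [[386.13194381   0.         275.5724252 ]
 [  0.         386.13194381 209.92871574]
 [  0.           0.           1.        ]] -0.09375988135895043 [[-0.79284643 -0.60919196 -0.01672408]
 [-0.41849778  0.56420183 -0.71171336]
 [ 0.44300581 -0.5572804  -0.70227089]] [0.46847642 0.26072128 0.71983769]
top [[477.25107758   0.         278.7393893 ]
 [  0.         477.25107758 206.05581103]
 [  0.           0.           1.        ]] -0.044249308762169516 [[ 1.61984503e-02 -9.99868362e-01  9.32569680e-04]
 [-9.79293488e-01 -1.60533503e-02 -2.01808211e-01]
 [ 2.01796616e-01  2.35572085e-03 -9.79424615e-01]] [0.03508096 0.56509962 1.15072131]
```

View pics/top0.png

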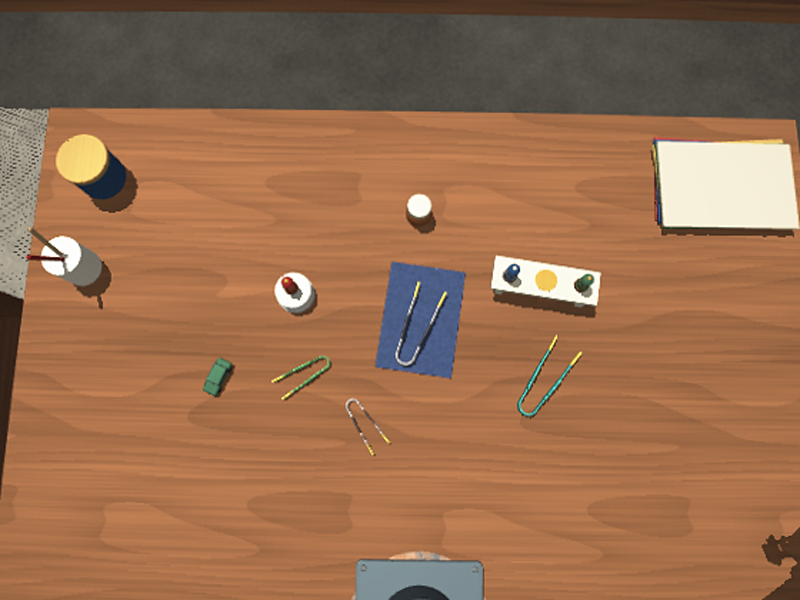

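View pics/side0.png

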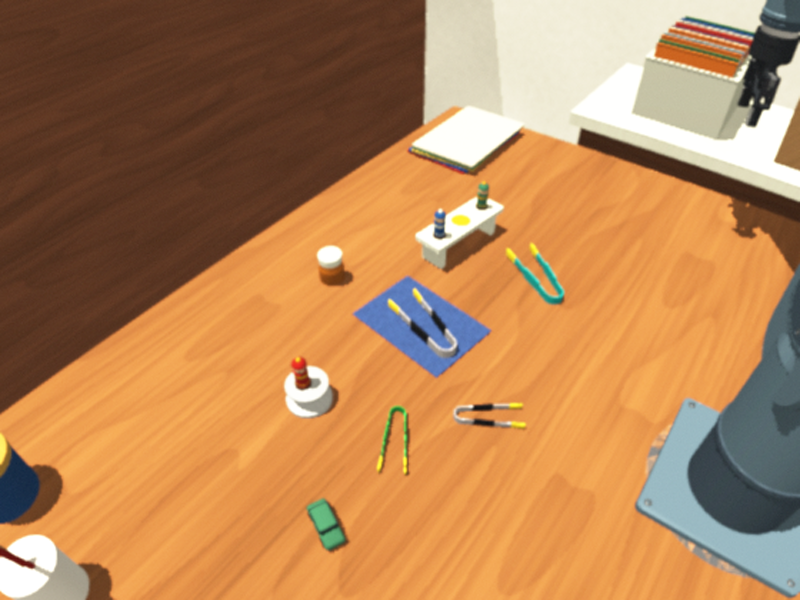

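The first pictures show four tongs-like things. In top view at 800x600 pixels:
- Steel with black grips on the mat, at (422,325).
- A smaller steel pair, at (368,428).
- A green pair, at (302,377).
- A turquoise pair, at (550,375).

Green and turquoise are excluded, and the larger steel pair is the one on the mat, so that is the one meant. The red doll is at (290,288), the spot at (546,280), the jar at (419,210) and the car at (218,377). Next I'll measure and confirm with a crop.

```bash
cat > h.py <<'E'
import numpy as np,cv2,pickle
def ray(c,uv):
    K=np.array(c['K']);k=c['k1'];d=np.array([(uv[0]-K[0,2])/K[0,0],(uv[1]-K[1,2])/K[1,1]]);p=d.copy()
    for _ in range(20): p=d/(1+k*(p@p))
    R=np.array(c['R']);v=R.T@np.array([*p,1]);return -R.T@np.array(c['t']),v/np.linalg.norm(v)
def plane(c,uv,z):
    o,v=ray(c,uv);return o+v*(z-o[2])/v[2]
def tri(c1,a,c2,b):
    o1,v1=ray(c1,a);o2,v2=ray(c2,b)
    s=np.linalg.lstsq(np.c_[v1,-v2],o2-o1,rcond=None)[0];p,q=o1+s[0]*v1,o2+s[1]*v2
    return (p+q)/2,np.linalg.norm(p-q)*1e3
def blobs(c,lo,hi,mina=8):
    h=cv2.cvtColor(c['frame'],cv2.COLOR_RGB2HSV);m=cv2.inRange(h,np.array(lo),np.array(hi))
    n,l,s,ce=cv2.connectedComponentsWithStats(m);return [(ce[i].round(1),s[i,4],s[i,:4]) for i in range(1,n) if s[i,4]>=mina],l
E
python3 - <<'E'
from h import *
T=pickle.load(open('top0.pkl','rb'));S=pickle.load(open('side0.pkl','rb'))
for n,c in(('top',T),('side',S)):
    for nm,lo,hi in(('yel',(20,120,120),(32,255,255)),('red',(0,190,60),(6,255,255)),('blue',(108,120,40),(125,255,255)),('white',(0,0,170),(180,45,255)),('black',(0,0,0),(180,255,45))):
        for ce,a,b in blobs(c,lo,hi)[0]:
            z={'yel':.014,'red':.08,'blue':.003,'white':.06,'black':.02}[nm]
            if 120<ce[0]<440 and 100<ce[1]<330:print(n,nm,ce,a,b,plane(c,ce,z).round(4))
a=cv2.resize(T['frame'][160:290,180:440,::-1],(800,400),interpolation=cv2.INTER_CUBIC);
b=cv2.resize(S['frame'][180:260,240:400,::-1],(400,200),interpolation=cv2.INTER_CUBIC)
b2=cv2.resize(S['frame'][235:295,190:310,::-1],(400,200),interpolation=cv2.INTER_CUBIC)
cv2.imwrite('pics/crop.png',np.vstack([a,np.hstack([b,b2])]))
E
```

```text
top yel [382.  195.7] 171 [375 189  15  14] [ 0.6059 -0.228   0.014 ]
top yel [291.3 203.7] 12 [290 200   4   8] [0.5803 0.0115 0.014 ]
top yel [309.1 209.2] 17 [307 205   5   9] [ 0.5663 -0.0353  0.014 ]
top yel [386.8 239.2] 24 [383 234   7  11] [ 0.4902 -0.2374  0.014 ]
top yel [402.7 250.6] 25 [399 246   8  10] [ 0.4611 -0.2779  0.014 ]
top yel [193.3 265.1] 15 [190 263   8   5] [0.4153 0.261  0.014 ]
top yel [200.1 276.7] 15 [197 274   7   6] [0.3861 0.2421 0.014 ]
top yel [269.7 306.7] 15 [267 304   6   7] [0.3141 0.063  0.014 ]
top yel [259.  314.5] 16 [257 311   5   8] [0.2944 0.0895 0.014 ]
top red [200.8 197.4] 20 [198 194   7   7] [0.5787 0.2391 0.08  ]
top blue [289.8 201. ] 9 [289 197   3   9] [0.5899 0.0153 0.003 ]
top blue [307.6 207.5] 8 [306 204   5   8] [ 0.5731 -0.032   0.003 ]
top blue [314.2 261.8] 8 [312 259   4   5] [ 0.4299 -0.0498  0.003 ]
top white [293.  143.7] 199 [285 136  17  16] [0.73   0.0099 0.06  ]
top white [381. 196.] 1216 [344 179  76  35] [ 0.5943 -0.2154  0.06  ]
top white [205.1 203.7] 352 [192 191  26  26] [0.567  0.2308 0.06  ]
top white [282
[... 1141 characters left out ...]
06  ]
side white [230.3 178.6] 175 [222 172  17  14] [0.7287 0.0108 0.06  ]
side white [298.  213.6] 27 [295 209   7   9] [0.5153 0.0109 0.06  ]
side white [282.9 220.3] 27 [280 216   7   9] [0.5306 0.0493 0.06  ]
side white [311.2 239.6] 92 [300 230  20  16] [0.446  0.0592 0.06  ]
side white [213.7 274.4] 556 [199 257  31  35] [0.5521 0.2551 0.06  ]
side white [320.9 291.9] 17 [318 287   9   8] [0.3557 0.1598 0.06  ]
side black [306.5 225.4] 33 [303 220   8  12] [ 0.498  -0.0016  0.02  ]
side black [293.  231.9] 44 [288 227  11  11] [0.5117 0.0348 0.02  ]
side black [337.2 284.9] 32 [332 284  12   3] [0.3498 0.1011 0.02  ]
side black [337.8 295.4] 25 [332 294  13   3] [0.3354 0.1225 0.02  ]
```

View pics/crop.png

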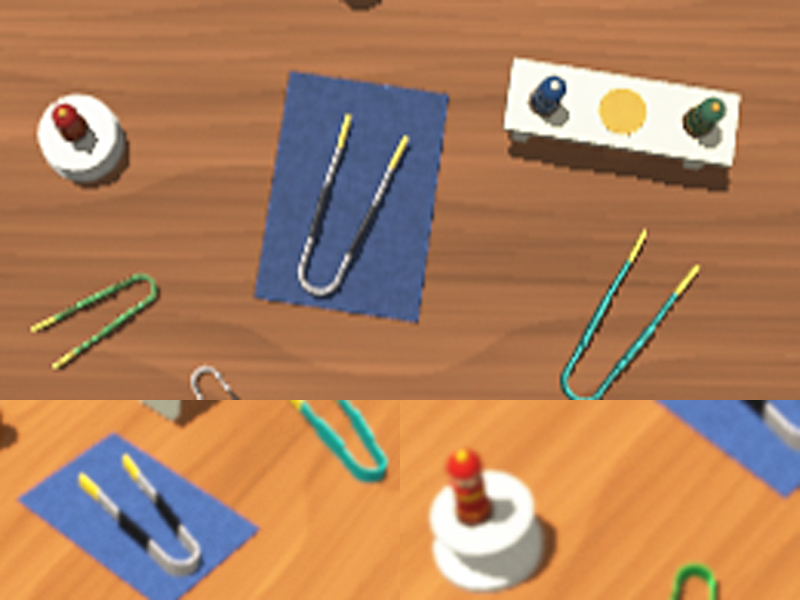

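The crop confirms it: the larger steel tongs with black grips lie on the mat (tips at crop (347,130) and (398,150), bow at (322,292)). The other nearby pairs are green and turquoise. Now the refined measurements.

```bash
python3 - <<'E'
from h import *
T=pickle.load(open('top0.pkl','rb'));S=pickle.load(open('side0.pkl','rb'))
f=lambda v:np.round(v,4)
# tips
L=tri(T,(291.3,203.7),S,(275.1,214.1));R=tri(T,(309.1,209.2),S,(291.9,206.7));print('tips',f(L[0]),L[1],f(R[0]),R[1])
# tongs pixels on mat: non-blue within the mat hull
for n,c,x in(('top',T,(270,335,180,270)),('side',S,(245,345,190,268))):
    h=cv2.cvtColor(c['frame'],cv2.COLOR_RGB2HSV);m=cv2.inRange(h,(105,90,30),(125,255,255))
    k=np.zeros_like(m);k[x[2]:x[3],x[0]:x[1]]=m[x[2]:x[3],x[0]:x[1]]
    k=cv2.morphologyEx(k,cv2.MORPH_OPEN,np.ones((2,2)));hull=cv2.convexHull(cv2.findNonZero(k))
    box=cv2.boxPoints(cv2.minAreaRect(hull));q=cv2.approxPolyDP(hull,6,True)[:,0]
    P=np.array([plane(c,p,.003) for p in q]);print(n,'mat corners',q.tolist(),f(P[:,:2]).tolist())
    hm=np.zeros_like(m);cv2.fillConvexPoly(hm,hull,255);hm=cv2.erode(hm,np.ones((3,3)))
    t=(hm>0)&(h[...,1]<90)|((hm>0)&(((h[...,0]<100)|(h[...,0]>130))))
    t=cv2.morphologyEx(t.astype(np.uint8),cv2.MORPH_CLOSE,np.ones((3,3)))
    v,u=np.nonzero(t);Q=np.array([plane(c,p,.02)[:2] for p in zip(u,v)])
    ce,(w,l),a=cv2.minAreaRect(Q.astype(np.float32)*1000);bx=cv2.boxPoints((ce,(w,l),a));print(n,'tongs rect mm',np.round(ce),w,l,a,len(Q),bx.round(0).tolist())
    a=0
    for s in range(4):print(end='')
# doll
def m(c,rng,box):
    h=cv2.cvtColor(c['frame'],cv2.COLOR_RGB2HSV);k=np.zeros(h.shape[:2],np.uint8);x0,x1,y0,y1=box
    k[y0:y1,x0:x1]=cv2.inRange(h,*rng)[y0:y1,x0:x1];return k
red=((0,150,50),(30,255,255))
for n,c,b in(('top',T,(192,212,188,214)),('side',S,(200,220,245,275))):
    k=m(c,red,b);print(n);
    for y in range(b[2],b[3]):
        u=np.nonzero(k[y])[0]
        if len(u):print((y,u.min(),u.max(),len(u)),end=' ')
# step
for n,c,b in(('top',T,(340,424,175,218)),('side',S,(285,357,135,178))):
    h=m(c,((0,0,190),(180,60,255)),b);h|=m(c,((15,90,120),(35,255,255)),b)
    v,u=np.nonzero(h);Q=np.array([plane(c,p,.06)[:2] for p in zip(u,v)],np.float32)*1000
    print(n,'step',cv2.minAreaRect(Q),cv2.boxPoints(cv2.minAreaRect(Q)).round(0).tolist())
print('spot',tri(T,(382,195.7),S,(322.2,153.9)),plane(T,(382,195.7),.06),plane(S,(322.2,153.9),.06))
k=m(T,((0,0,170),(180,60,255)),(185,225,185,222))|m(T,red,(190,215,190,214))
c0=max(cv2.findContours(k,0,2)[0],key=len);print('standtop',cv2.minEnclosingCircle(c0),plane(T,cv2.fitEllipse(c0)[0],.04))
E
```

```text
tips [0.5805 0.0124 0.0198] 3.156707144986052 [ 0.5655 -0.0352  0.0174] 0.23155386005089326
top mat corners [[325, 192], [316, 264], [271, 258], [276, 185]] [[0.616, -0.0783], [0.4243, -0.0544], [0.4379, 0.0622], [0.633, 0.0527]]
top tongs rect mm [516. -11.] 106.3165054321289 174.65016174316406 82.1801528930664 366 [[422.0, -52.0], [595.0, -76.0], [610.0, 29.0], [437.0, 53.0]]
side mat corners [[342, 233], [305, 263], [250, 220], [288, 196]] [[0.4232, -0.0455], [0.4436, 0.0827], [0.6302, 0.0539], [0.6062, -0.0744]]
side tongs rect mm [504.   8.] 95.65737915039062 184.275146484375 69.35556030273438 606 [[401.0, -4.0], [573.0, -69.0], [607.0, 20.0], [435.0, 85.0]]
top
(189, np.int64(204), np.int64(208), 5) (190, np.int64(199), np.int64(210), 5) (191, np.int64(198), np.int64(198), 1) (192, np.int64(196), np.int64(197), 2) (193, np.int64(195), np.int64(195), 1) (194, np.int64(194), np.int64(202), 5) (195, np.int64(198), np.int64(203), 6) (196, np.int64(193), np.int64(204), 8) (197, np.int64(197), np.int64(204), 8) (198, np.int64(192), np.int64(206), 10) (199, np.int64(198), np.int64(207
[... 1514 characters left out ...]
0, np.int64(208), np.int64(215), 8) (271, np.int64(209), np.int64(213), 5) top step ((595.3187866210938, -217.02035522460938), (191.23330688476562, 60.87788391113281), 81.25606536865234) [[551.0, -307.0], [611.0, -316.0], [640.0, -127.0], [580.0, -118.0]]
side step ((592.8779907226562, -217.17465209960938), (207.6044921875, 193.12086486816406), 36.46202087402344) [[452.0, -201.0], [567.0, -357.0], [734.0, -233.0], [619.0, -78.0]]
spot (array([ 0.59476913, -0.21771582,  0.06121846]), np.float64(0.2271892794153358)) [ 0.59515791 -0.2179391   0.06      ] [ 0.59548495 -0.21919392  0.06      ]
standtop ((203.6707305908203, 202.5487823486328), 14.239169120788574) [0.57412015 0.2366963  0.04      ]
```

```bash
python3 - <<'E'
from h import *
T=pickle.load(open('top0.pkl','rb'));S=pickle.load(open('side0.pkl','rb'))
f=lambda v:np.round(v,4)
def at(p,x0,y0,s):return (x0+p[0]/s-.5,y0+p[1]/s-.5)
bow=plane(T,at((320,295),180,160,3.077),.019)
print('bow top',f(bow))
bS=plane(S,at((187,572-400),240,180,2.5),.019);print('bow side',f(bS))
tip=np.array([.573,-.0114])
for b in(bow,bS):
    d=tip-b[:2];print('yaw',np.degrees(np.arctan2(d[1],d[0])),np.hypot(*d)*1e3)
# black grips on mat
for n,c,x in(('top',T,(270,335,180,270)),('side',S,(262,330,200,255))):
    h=cv2.cvtColor(c['frame'],cv2.COLOR_RGB2HSV);m=(h[...,2]<75)&(h[...,1]<120);k=np.zeros(m.shape,np.uint8);k[x[2]:x[3],x[0]:x[1]]=m[x[2]:x[3],x[0]:x[1]]
    _,l,s,ce=cv2.connectedComponentsWithStats(k)
    for i in range(1,len(s)):
        if s[i,4]>5:print(n,'grip',ce[i].round(1),s[i],f(plane(c,ce[i],.02)))
print('doll head',tri(T,(200.8,197.6),S,(208.8,255)))
for p,z in(((200.3,196.5),.092),((201.5,197.5),.085)):print('top',f(plane(T,p,z)))
for p,z in(((208.8,255),.088),((212,268),.055),((211.5,271),.04)):print('side',f(plane(S,p,z)))
E
```

```text
bow top [0.4437 0.0301 0.019 ]
bow side [0.4439 0.046  0.019 ]
yaw -17.791070853687902 135.83336139368592
yaw -23.971559010036398 141.2609831177352
top grip [284.4 228.7] [281 219   8  20  48] [0.5126 0.0289 0.02  ]
top grip [298.1 235.3] [294 225  11  20  55] [ 0.4959 -0.0069  0.02  ]
top grip [279.8 244.5] [279 242   3   6   6] [0.4714 0.0399 0.02  ]
top grip [288.7 254. ] [287 253   4   3   7] [0.4473 0.0168 0.02  ]
side grip [306.4 225.1] [302 218  10  15  53] [ 0.4988 -0.0023  0.02  ]
side grip [292.9 231.8] [288 225  11  14  65] [0.512  0.0348 0.02  ]
doll head (array([0.57691442, 0.23805935, 0.08699884]), np.float64(0.6454142380470345))
top [0.5783 0.2384 0.092 ]
top [0.5774 0.2365 0.085 ]
side [0.5765 0.2387 0.088 ]
side [0.5693 0.2432 0.055 ]
side [0.5741 0.2427 0.04  ]
```

```bash
cat > d.py <<'E'
import sys,numpy as np
from station import observe
from scipy.spatial.transform import Rotation as Ro
# usage: d.py x y z yaw -> remaining shift in tool axes (mm), turn rotvec
o=observe();R=Ro.from_euler('xyz',o['tool_rot']);a=list(map(float,sys.argv[1:]))
print('t',round(o['time_s'],2),'pos',o['tool_pos'].round(4),'rpy',o['tool_rot'].round(3),'w',round(o['grip_width'],4),'gf',round(o['grip_force'],1),'ft',np.round(o['ft_force'],1),'q7',o['joint_pos'][6].round(2))
T=Ro.from_euler('xyz',[np.pi,0,a[3]])
print('turn',(R.inv()*T).as_rotvec().round(3),'shift now',(R.inv().apply(np.array(a[:3])-o['tool_pos'])*1e3).round(1),'shift after turn',(T.inv().apply(np.array(a[:3])-o['tool_pos'])*1e3).round(1))
E
python3 -m handwheel '[{"tx":20,"ty":-21},{"tx":40,"ty":-41},{"tx":40,"ty":-41},{"tx":40,"ty":-41},{"tx":40,"ty":-41},{"tx":40,"ty":-41},{"tx":40,"ty":-41},{"tx":40,"ty":-41},{"tx":40,"ty":-41},{"tx":40,"ty":-41},{"tx":40,"ty":-41},{"tx":40,"ty":-41}]' 30
python3 -m handwheel '[{"az":-0.18},{"az":-0.18},{"az":-0.18},{"az":-0.18},{"az":-0.18},{"az":-0.18},{"az":-0.18},{"az":-0.18},{"az":-0.18},{"az":-0.18},{"az":-0.18},{"az":-0.18}]'
python3 d.py 0.5025 0.0118 0.12 2.8276
```

```text
t 0.1 pos [ 0.2171 -0.6121  0.2475] rpy [-3.14   0.     0.341] w 0.0856 gf 0.0 ft [ 1.  -0.7  0.3] q7 -0.07
turn [-1.000e-03 -2.000e-03 -2.487e+00] shift now [ 477.6 -492.4  128.2] shift after turn [-78.8 681.6 127.5]$[0]: bad value
$[0]: bad value
```

```bash

python3 -m handwheel '[{"ax":0,"ay":0,"az":0,"tx":20,"ty":-21,"tz":0,"jaw":1},{"ax":0,"ay":0,"az":0,"tx":40,"ty":-41,"tz":0,"jaw":1},{"ax":0,"ay":0,"az":0,"tx":40,"ty":-41,"tz":0,"jaw":1},{"ax":0,"ay":0,"az":0,"tx":40,"ty":-41,"tz":0,"jaw":1},{"ax":0,"ay":0,"az":0,"tx":40,"ty":-41,"tz":0,"jaw":1},{"ax":0,"ay":0,"az":0,"tx":40,"ty":-41,"tz":0,"jaw":1},{"ax":0,"ay":0,"az":0,"tx":40,"ty":-41,"tz":0,"jaw":1},{"ax":0,"ay":0,"az":0,"tx":40,"ty":-41,"tz":0,"jaw":1},{"ax":0,"ay":0,"az":0,"tx":40,"ty":-41,"tz":0,"jaw":1},{"ax":0,"ay":0,"az":0,"tx":40,"ty":-41,"tz":0,"jaw":1},{"ax":0,"ay":0,"az":0,"tx":40,"ty":-41,"tz":0,"jaw":1},{"ax":0,"ay":0,"az":0,"tx":40,"ty":-41,"tz":0,"jaw":1}]' 30
python3 d.py 0.5025 0.0118 0.12 2.8276
```

```text
time_s: 1.6
tool_pos: [0.4933, -0.0124, 0.2481]
tool_rot: [3.141, 0.0, 0.341]
ft_force: [1.7, -0.5, -0.1]
grip_width: 0.0858
grip_force: 0.0
t 1.6 pos [ 0.4933 -0.0124  0.2481] rpy [3.141 0.    0.341] w 0.0858 gf 0.0 ft [ 1.7 -0.5 -0.1] q7 -1.41
turn [-0.     0.    -2.487] shift now [ 16.8 -19.8 128.1] shift after turn [ -1.2  25.9 128.1]
```

```bash

python3 -m handwheel '[{"ax":0,"ay":0,"az":-0.18,"tx":0,"ty":0,"tz":0,"jaw":1},{"ax":0,"ay":0,"az":-0.18,"tx":0,"ty":0,"tz":0,"jaw":1},{"ax":0,"ay":0,"az":-0.18,"tx":0,"ty":0,"tz":0,"jaw":1},{"ax":0,"ay":0,"az":-0.18,"tx":0,"ty":0,"tz":0,"jaw":1},{"ax":0,"ay":0,"az":-0.18,"tx":0,"ty":0,"tz":0,"jaw":1},{"ax":0,"ay":0,"az":-0.18,"tx":0,"ty":0,"tz":0,"jaw":1},{"ax":0,"ay":0,"az":-0.18,"tx":0,"ty":0,"tz":0,"jaw":1},{"ax":0,"ay":0,"az":-0.18,"tx":0,"ty":0,"tz":0,"jaw":1},{"ax":0,"ay":0,"az":-0.18,"tx":0,"ty":0,"tz":0,"jaw":1},{"ax":0,"ay":0,"az":-0.18,"tx":0,"ty":0,"tz":0,"jaw":1},{"ax":0,"ay":0,"az":-0.18,"tx":0,"ty":0,"tz":0,"jaw":1},{"ax":0,"ay":0,"az":-0.18,"tx":0,"ty":0,"tz":0,"jaw":1}]'
python3 d.py 0.5025 0.0118 0.12 2.8276
```

```text
time_s: 3.1
tool_pos: [0.4927, -0.0141, 0.248]
tool_rot: [-3.141, -0.001, 2.507]
ft_force: [-0.8, -0.3, -0.4]
grip_width: 0.0853
grip_force: 0.0
t 3.1 pos [ 0.4927 -0.0141  0.248 ] rpy [-3.141e+00 -1.000e-03  2.507e+00] w 0.0853 gf 0.0 ft [-0.8 -0.3 -0.4] q7 0.61
turn [-0.    -0.001 -0.321] shift now [  7.4  26.7 128. ] shift after turn [ -1.3  27.7 128. ]
```

```bash

python3 -m handwheel '[{"ax":0,"ay":0,"az":-0.16,"tx":0,"ty":0,"tz":20,"jaw":0.8},{"ax":0,"ay":0,"az":-0.16,"tx":0,"ty":0,"tz":20,"jaw":0.8},{"ax":0,"ay":0,"az":0,"tx":0,"ty":14,"tz":44,"jaw":0.8},{"ax":0,"ay":0,"az":0,"tx":-1.3,"ty":13.7,"tz":44,"jaw":0.8},{"ax":0,"ay":0,"az":0,"tx":0,"ty":0,"tz":0,"jaw":0.8},{"ax":0,"ay":0,"az":0,"tx":0,"ty":0,"tz":0,"jaw":0.8}]'
python3 d.py 0.5025 0.0118 0.025 2.8276
```

```text
time_s: 3.85
tool_pos: [0.5034, 0.0116, 0.1213]
tool_rot: [-3.142, 0.001, 2.821]
ft_force: [0.2, 0.7, 0.6]
grip_width: 0.068
grip_force: 0.0
t 3.85 pos [0.5034 0.0116 0.1213] rpy [-3.142e+00  1.000e-03  2.821e+00] w 0.068 gf 0.0 ft [0.2 0.7 0.6] q7 0.67
turn [-0.     0.001 -0.007] shift now [ 1.  -0.1 96.3] shift after turn [ 0.9 -0.1 96.3]
```

```bash
python3 - <<'E'
from h import *
from station import eyes
ims=[]
for n,b in(('top',(170,290,240,340)),('side',(170,290,225,345))):
    c=eyes.read_camera(n);y0,y1,x0,x1=b
    ims.append(cv2.resize(c['frame'][y0:y1,x0:x1,::-1],(400,480),interpolation=cv2.INTER_CUBIC))
cv2.imwrite('pics/a1.png',np.hstack(ims))
E
```

```text
(no output)
```

View pics/a1.png

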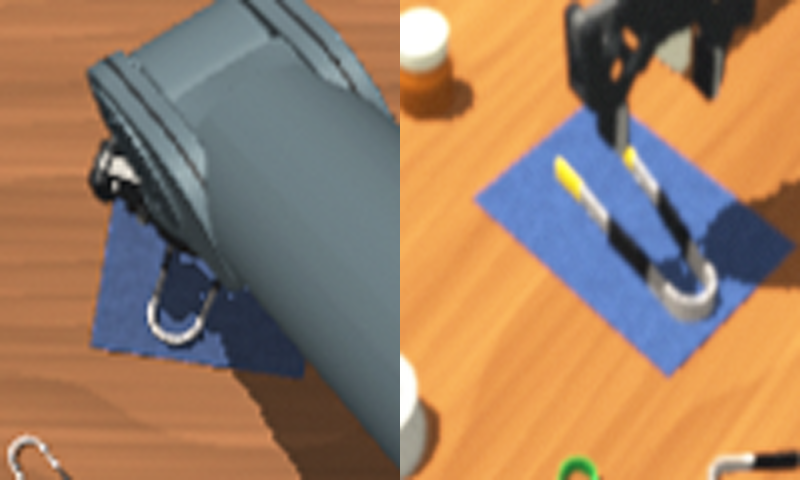

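The picture shows the fingers (side crop (610,130) and (715,90)) above and astride the tongs' legs, with the closing line across them. I'll descend and squeeze lightly.

```bash

python3 -m handwheel '[{"ax":0,"ay":0,"az":0,"tx":1,"ty":0,"tz":25,"jaw":0.8},{"ax":0,"ay":0,"az":0,"tx":0,"ty":0,"tz":25,"jaw":0.8},{"ax":0,"ay":0,"az":0,"tx":0,"ty":0,"tz":20,"jaw":0.8},{"ax":0,"ay":0,"az":0,"tx":0,"ty":0,"tz":15,"jaw":0.8},{"ax":0,"ay":0,"az":0,"tx":0,"ty":0,"tz":8,"jaw":0.8},{"ax":0,"ay":0,"az":0,"tx":0,"ty":0,"tz":3,"jaw":0.7},{"ax":0,"ay":0,"az":0,"tx":0,"ty":0,"tz":0,"jaw":0.6},{"ax":0,"ay":0,"az":0,"tx":0,"ty":0,"tz":0,"jaw":0.54},{"ax":0,"ay":0,"az":0,"tx":0,"ty":0,"tz":0,"jaw":0.5},{"ax":0,"ay":0,"az":0,"tx":0,"ty":0,"tz":0,"jaw":0.48},{"ax":0,"ay":0,"az":0,"tx":0,"ty":0,"tz":0,"jaw":0.48},{"ax":0,"ay":0,"az":0,"tx":0,"ty":0,"tz":0,"jaw":0.48}]' 20
python3 d.py 0.5025 0.0118 0.10 2.8276
```

```text
time_s: 5.45
tool_pos: [0.5026, 0.0123, 0.0249]
tool_rot: [3.141, 0.001, 2.821]
ft_force: [-0.9, 1.0, 5.5]
grip_width: 0.0412
grip_force: 4.9
t 5.45 pos [0.5026 0.0123 0.0249] rpy [3.141e+00 1.000e-03 2.821e+00] w 0.0412 gf 4.9 ft [-0.9  1.   5.5] q7 0.54
turn [ 0.     0.001 -0.007] shift now [ -0.1  -0.5 -75.1] shift after turn [ -0.   -0.5 -75.1]
```

```bash

python3 -m handwheel '[{"ax":0,"ay":0,"az":0,"tx":0,"ty":0,"tz":0,"jaw":0.475},{"ax":0,"ay":0,"az":0,"tx":0,"ty":0,"tz":-5,"jaw":0.475},{"ax":0,"ay":0,"az":0,"tx":0,"ty":0,"tz":-10,"jaw":0.475},{"ax":0,"ay":0,"az":0,"tx":0,"ty":0,"tz":-20,"jaw":0.475},{"ax":0,"ay":0,"az":0,"tx":0,"ty":0,"tz":-25,"jaw":0.475},{"ax":0,"ay":0,"az":0,"tx":0,"ty":0,"tz":-25,"jaw":0.475},{"ax":0,"ay":0,"az":0,"tx":0,"ty":0,"tz":-20,"jaw":0.475},{"ax":0,"ay":0,"az":0,"tx":0,"ty":0,"tz":0,"jaw":0.475}]' 20
cat > look.py <<'E'
import sys
from h import *
from station import eyes
n,x0,x1,y0,y1,name=sys.argv[1],*map(int,sys.argv[2:6]),sys.argv[6]
for n in('top','side'):
    c=eyes.read_camera(n);pickle.dump(c,open(n+'1.pkl','wb'))
    for ce,a,b in blobs(c,(20,110,110),(33,255,255))[0]:
        if 120<ce[0]<440 and 60<ce[1]<330:print(n,ce,a,b)
    if n==sys.argv[1]:
        cv2.imwrite('pics/'+name,cv2.resize(c['frame'][y0:y1,x0:x1,::-1],None,fx=4,fy=4,interpolation=cv2.INTER_CUBIC))
E
python3 look.py side 200 360 120 260 b1.png
python3 d.py 0.434 0.285 0.13 2.8276
```

```text
time_s: 6.45
tool_pos: [0.5031, 0.0122, 0.131]
tool_rot: [3.141, 0.003, 2.82]
ft_force: [-0.5, 0.2, -1.5]
grip_width: 0.0409
grip_force: 4.0
top [382.  195.7] 175 [375 189  15  14]
top [387.1 238.8] 22 [385 234   5  10]
top [402.7 250.6] 25 [399 246   8  10]
top [193.5 265. ] 16 [190 263   8   5]
top [200.3 276.6] 17 [197 274   8   6]
top [269.7 306.7] 15 [267 304   6   7]
top [259.1 314.7] 15 [257 311   5   8]
side [338.  127.6] 8 [336 127   5   2]
side [335.9 137.3] 18 [334 133   7   7]
side [373.3 174.3] 42 [371 170   7  11]
side [357.1 177.8] 50 [354 173   8  12]
side [275.9 180.3] 53 [273 175   8  12]
side [360.5 283.5] 38 [356 282  10   4]
side [282. 296.] 11 [282 291   1  11]
side [362.5 296.9] 47 [357 295  12   5]
side [282.9 323.8] 42 [282 313   3  19]
side [265.5 323.1] 45 [263 315   6  15]
t 6.55 pos [0.5018 0.0119 0.1291] rpy [-3.141 -0.     2.821] w 0.0407 gf 4.0 ft [-0.1 -0.9 -1.6] q7 0.68
turn [-0.    -0.    -0.007] shift now [150.5 237.8  -0.9] shift after turn [148.8 238.8  -0.9]
```

View pics/b1.png

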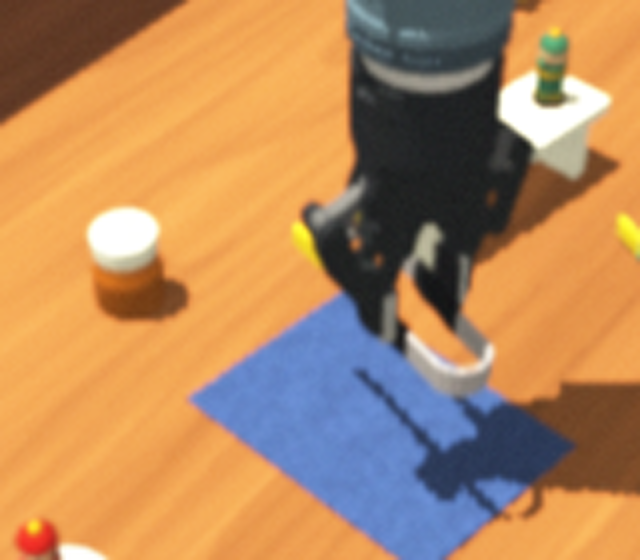

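The side crop shows the tongs held level, bow at (450,370), and the left yellow tip at (305,240). They are gripped well, so I'll move to behind the doll.

```bash
python3 -c "
from h import *
print(plane(pickle.load(open('side1.pkl','rb')),(275.9,180.3),.119).round(4))"
python3 -m handwheel '[{"ax":0,"ay":0,"az":0,"tx":10,"ty":18,"tz":0,"jaw":0.475},{"ax":0,"ay":0,"az":0,"tx":20,"ty":32,"tz":0,"jaw":0.475},{"ax":0,"ay":0,"az":0,"tx":25,"ty":40,"tz":0,"jaw":0.475},{"ax":0,"ay":0,"az":0,"tx":25,"ty":40,"tz":0,"jaw":0.475},{"ax":0,"ay":0,"az":0,"tx":25,"ty":40,"tz":0,"jaw":0.475},{"ax":0,"ay":0,"az":0,"tx":25,"ty":40,"tz":0,"jaw":0.475},{"ax":0,"ay":0,"az":0,"tx":15,"ty":20,"tz":0,"jaw":0.475},{"ax":0,"ay":0,"az":0,"tx":5,"ty":8,"tz":0,"jaw":0.475},{"ax":0,"ay":0,"az":0,"tx":0,"ty":0,"tz":0,"jaw":0.475},{"ax":0,"ay":0,"az":0,"tx":0,"ty":0,"tz":0,"jaw":0.475}]' 20
python3 look.py top 140 260 160 260 c1.png
python3 d.py 0.434 0.285 0.071 2.8276
```

```text
[0.5865 0.0012 0.119 ]
time_s: 7.8
tool_pos: [0.4352, 0.2836, 0.1288]
tool_rot: [-3.14, 0.0, 2.819]
ft_force: [0.2, -0.5, 0.5]
grip_width: 0.0406
grip_force: 4.0
top [381.9 195.6] 176 [375 189  15  14]
top [181.5 218.6] 25 [179 214   6  10]
top [197.3 225. ] 25 [195 221   6   9]
top [386.7 239.4] 25 [383 234   7  11]
top [402.7 250.6] 25 [399 246   8  10]
side [306.4 110.6] 20 [301 109  12   4]
side [331.5 117.1] 8 [328 115   8   5]
side [338.  127.6] 8 [336 127   5   2]
side [335.8 138. ] 12 [334 136   5   4]
side [322.2 153.9] 71 [316 151  13   7]
side [373.3 174.3] 42 [371 170   7  11]
side [357.1 177.9] 49 [354 173   8  12]
side [214.5 268.5] 35 [212 265   6   8]
side [360.5 283.5] 38 [356 282  10   4]
side [282. 296.] 11 [282 291   1  11]
side [362.1 297.4] 40 [357 295  11   5]
side [283.1 325.8] 23 [282 320   3  13]
t 7.9 pos [0.4353 0.2839 0.1291] rpy [-3.141  0.     2.819] w 0.0407 gf 4.0 ft [ 0.6  0.3 -0.5] q7 0.12
turn [-0.001  0.    -0.009] shift now [ 1.6  0.7 58.1] shift after turn [ 1.6  0.6 58.1]
```

View pics/c1.png

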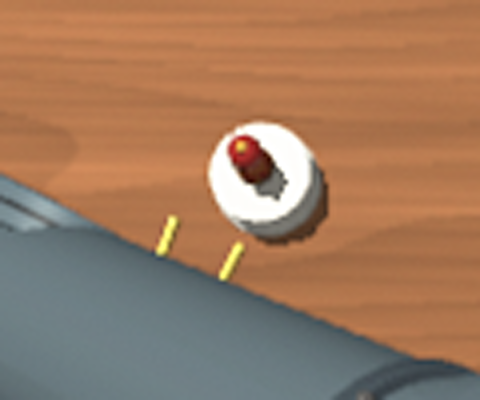

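Both tips show clearly in top view (181.5,218.6) and (197.3,225.0), short of the stand; the doll cap is at (201,197). I'll work out the tip offset from the TCP.

```bash
python3 - <<'E'
from h import *
from station import observe
T=pickle.load(open('top1.pkl','rb'));S=pickle.load(open('side1.pkl','rb'));o=observe()
for z in(.119,.124):
    a=plane(T,(181.5,218.6),z);b=plane(T,(197.3,225),z);m=(a+b)/2;d=m[:2]-o['tool_pos'][:2]
    n=a-b;print(a.round(4),b.round(4),m.round(4),'gapyaw',np.arctan2(-n[0],n[1]).round(3),'dir',np.arctan2(d[1],d[0]).round(3),np.hypot(*d))
print(tri(T,(181.5,218.6),S,(214.5,268.5)),tri(T,(197.3,225),S,(214.5,268.5)))
E
```

```text
[0.5174 0.2762 0.119 ] [0.5025 0.2375 0.119 ] [0.5099 0.2568 0.119 ] gapyaw -0.367 dir -0.348 0.0793785421493037
[0.5165 0.2751 0.124 ] [0.5017 0.2366 0.124 ] [0.5091 0.2559 0.124 ] gapyaw -0.367 dir -0.363 0.07892173927512888
(array([0.5166809 , 0.27480606, 0.12908362]), np.float64(2.5571199136839664)) (array([0.52088351, 0.25229035, 0.09749003]), np.float64(36.06931348912682))
```

```bash

python3 -m handwheel '[{"ax":0,"ay":0,"az":0,"tx":-3.6,"ty":5.7,"tz":8,"jaw":0.475},{"ax":0,"ay":0,"az":0,"tx":0,"ty":0,"tz":20,"jaw":0.475},{"ax":0,"ay":0,"az":0,"tx":0,"ty":0,"tz":20,"jaw":0.475},{"ax":0,"ay":0,"az":0,"tx":0,"ty":0,"tz":10,"jaw":0.475},{"ax":0,"ay":0,"az":0,"tx":0,"ty":0,"tz":0,"jaw":0.475},{"ax":0,"ay":0,"az":0,"tx":-10,"ty":0,"tz":0,"jaw":0.475},{"ax":0,"ay":0,"az":0,"tx":-10,"ty":-0.5,"tz":0,"jaw":0.475},{"ax":0,"ay":0,"az":0,"tx":-5,"ty":0,"tz":0,"jaw":0.475},{"ax":0,"ay":0,"az":0,"tx":0,"ty":0,"tz":0,"jaw":0.475},{"ax":0,"ay":0,"az":0,"tx":0,"ty":0,"tz":0,"jaw":0.475}]' 20
python3 look.py side 170 310 210 330 d1.png
python3 d.py 0.5055 0.2665 0.071 2.8276
python3 - <<'E'
from h import *
from station import observe
T=pickle.load(open('top1.pkl','rb'));o=observe()
P=[c for c,a,_ in blobs(T,(20,110,110),(33,255,255))[0] if 170<c[0]<215 and 190<c[1]<235]
q=[plane(T,p,.062) for p in P];print(q)
E
```

```text
time_s: 9.15
tool_pos: [0.4633, 0.2814, 0.0713]
tool_rot: [3.141, -0.0, 2.821]
ft_force: [0.2, 0.3, -0.5]
grip_width: 0.0406
grip_force: 4.0
top [382.  195.7] 173 [375 189  15  14]
top [386.7 239.4] 25 [383 234   7  11]
top [402.8 250.5] 26 [399 246   8  10]
side [307.5 111. ] 23 [302 109  14   5]
side [331.5 117.1] 8 [328 115   8   5]
side [338.  127.6] 8 [336 127   5   2]
side [336.4 138. ] 16 [334 136   7   4]
side [322.2 153.9] 71 [316 151  13   7]
side [373.3 174.3] 42 [371 170   7  11]
side [357.1 177.8] 50 [354 173   8  12]
side [209.3 279.2] 14 [208 277   4   5]
side [360.4 283.9] 42 [356 282  10   5]
side [361.9 297.4] 42 [357 295  11   5]
side [265.5 324.5] 30 [264 319   4  12]
side [283.2 326. ] 25 [282 320   3  13]
t 9.25 pos [0.4631 0.2815 0.0713] rpy [-3.142 -0.     2.821] w 0.041 gf 4.0 ft [ 1.  -0.8  0. ] q7 0.1
turn [-0.    -0.    -0.006] shift now [-44.9  -0.9   0.3] shift after turn [-44.9  -1.1   0.3]
[]
```

View pics/d1.png

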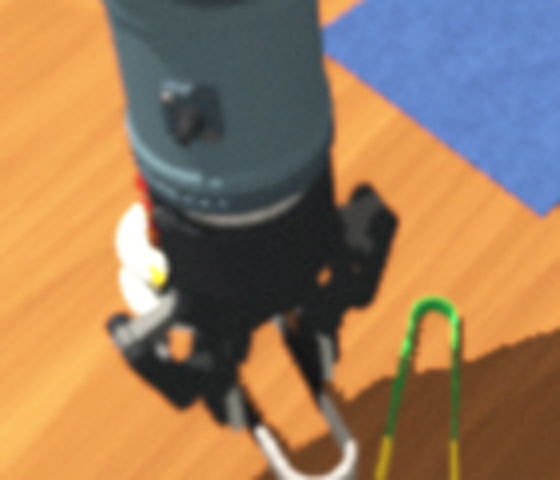

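Side crop: the left tip pad shows at (155,272) just short of the stand, clear of the doll. I'll advance over the doll.

```bash

python3 -m handwheel '[{"ax":0,"ay":0,"az":0,"tx":-5,"ty":-1.5,"tz":0,"jaw":0.475},{"ax":0,"ay":0,"az":0,"tx":-10,"ty":0,"tz":0,"jaw":0.475},{"ax":0,"ay":0,"az":0,"tx":-10,"ty":0,"tz":0,"jaw":0.475},{"ax":0,"ay":0,"az":0,"tx":-10,"ty":0,"tz":0,"jaw":0.475},{"ax":0,"ay":0,"az":0,"tx":-5,"ty":0,"tz":0,"jaw":0.475},{"ax":0,"ay":0,"az":0,"tx":0,"ty":0,"tz":0,"jaw":0.475},{"ax":0,"ay":0,"az":0,"tx":0,"ty":0,"tz":0,"jaw":0.475}]' 20
python3 - <<'E'
from h import *
from station import eyes
ims=[]
for n,b in(('top',(180,240,170,230)),('side',(230,310,170,250))):
    c=eyes.read_camera(n);y0,y1,x0,x1=b
    ims.append(cv2.resize(c['frame'][y0:y1,x0:x1,::-1],(400,400),interpolation=cv2.INTER_CUBIC))
cv2.imwrite('pics/e1.png',np.hstack(ims))
E
```

```text
time_s: 10.12
tool_pos: [0.5006, 0.2674, 0.0712]
tool_rot: [-3.142, -0.0, 2.821]
ft_force: [-0.6, 0.1, -0.8]
grip_width: 0.041
grip_force: 4.0
```

View pics/e1.png

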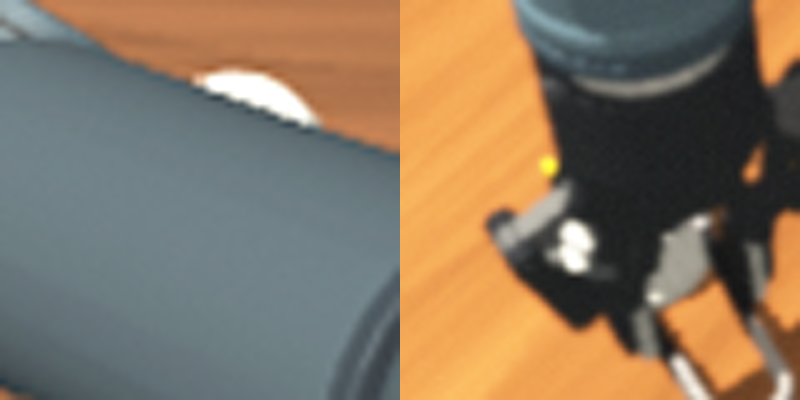

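The doll is hidden in both views; only the left pad's front end shows (side crop (548,165)), where I expected it, and no contact force has appeared. I'll close slowly.

```bash

python3 -m handwheel '[{"ax":0,"ay":0,"az":0,"tx":0,"ty":0,"tz":0,"jaw":0.455},{"ax":0,"ay":0,"az":0,"tx":0,"ty":0,"tz":0,"jaw":0.44},{"ax":0,"ay":0,"az":0,"tx":0,"ty":0,"tz":0,"jaw":0.425},{"ax":0,"ay":0,"az":0,"tx":0,"ty":0,"tz":0,"jaw":0.41},{"ax":0,"ay":0,"az":0,"tx":0,"ty":0,"tz":0,"jaw":0.395},{"ax":0,"ay":0,"az":0,"tx":0,"ty":0,"tz":0,"jaw":0.38},{"ax":0,"ay":0,"az":0,"tx":0,"ty":0,"tz":0,"jaw":0.365},{"ax":0,"ay":0,"az":0,"tx":0,"ty":0,"tz":0,"jaw":0.36},{"ax":0,"ay":0,"az":0,"tx":0,"ty":0,"tz":0,"jaw":0.36},{"ax":0,"ay":0,"az":0,"tx":0,"ty":0,"tz":0,"jaw":0.36}]' 20
```

```text
time_s: 11.48
tool_pos: [0.501, 0.2672, 0.0713]
tool_rot: [3.142, -0.0, 2.821]
ft_force: [-1.0, -0.3, 0.4]
grip_width: 0.0336
grip_force: 20.7
```

```bash

python3 -m handwheel '[{"ax":0,"ay":0,"az":0,"tx":0,"ty":0,"tz":-4,"jaw":0.36},{"ax":0,"ay":0,"az":0,"tx":0,"ty":0,"tz":-8,"jaw":0.36},{"ax":0,"ay":0,"az":0,"tx":0,"ty":0,"tz":-12,"jaw":0.36},{"ax":0,"ay":0,"az":0,"tx":0,"ty":0,"tz":-15,"jaw":0.36},{"ax":0,"ay":0,"az":0,"tx":0,"ty":0,"tz":-15,"jaw":0.36},{"ax":0,"ay":0,"az":0,"tx":0,"ty":0,"tz":-15,"jaw":0.36},{"ax":0,"ay":0,"az":0,"tx":0,"ty":0,"tz":-12,"jaw":0.36},{"ax":0,"ay":0,"az":-0.04,"tx":0,"ty":0,"tz":-9,"jaw":0.36},{"ax":0,"ay":0,"az":-0.05,"tx":0,"ty":0,"tz":0,"jaw":0.36},{"ax":0,"ay":0,"az":-0.05,"tx":0,"ty":0,"tz":0,"jaw":0.36},{"ax":0,"ay":0,"az":-0.03,"tx":0,"ty":0,"tz":0,"jaw":0.36},{"ax":0,"ay":0,"az":0,"tx":0,"ty":0,"tz":0,"jaw":0.36}]' 20
python3 d.py 0.5163 -0.2032 0.161 2.991
```

```text
time_s: 12.98
tool_pos: [0.501, 0.2672, 0.1614]
tool_rot: [3.142, -0.0, 2.99]
ft_force: [0.3, 0.7, 0.2]
grip_width: 0.0338
grip_force: 20.6
t 12.97 pos [0.501  0.2672 0.1614] rpy [ 3.142 -0.     2.99 ] w 0.0338 gf 20.6 ft [0.3 0.7 0.2] q7 0.41
turn [ 0.    -0.    -0.001] shift now [-8.600e+01 -4.627e+02  4.000e-01] shift after turn [-8.570e+01 -4.628e+02  4.000e-01]
```

```bash

python3 -m handwheel '[{"ax":0,"ay":0,"az":0,"tx":0,"ty":-15,"tz":0,"jaw":0.36},{"ax":0,"ay":0,"az":0,"tx":0,"ty":-30,"tz":0,"jaw":0.36},{"ax":0,"ay":0,"az":0,"tx":0,"ty":-30,"tz":0,"jaw":0.36},{"ax":0,"ay":0,"az":0,"tx":-5,"ty":-30,"tz":0,"jaw":0.36},{"ax":0,"ay":0,"az":0,"tx":-5,"ty":-30,"tz":0,"jaw":0.36},{"ax":0,"ay":0,"az":0,"tx":-5,"ty":-30,"tz":0,"jaw":0.36},{"ax":0,"ay":0,"az":0,"tx":-5,"ty":-30,"tz":0,"jaw":0.36},{"ax":0,"ay":0,"az":0,"tx":-5,"ty":-30,"tz":0,"jaw":0.36},{"ax":0,"ay":0,"az":0,"tx":-5,"ty":-30,"tz":0,"jaw":0.36},{"ax":0,"ay":0,"az":0,"tx":-5,"ty":-30,"tz":0,"jaw":0.36},{"ax":0,"ay":0,"az":0,"tx":-5,"ty":-30,"tz":0,"jaw":0.36},{"ax":0,"ay":0,"az":0,"tx":-5,"ty":-30,"tz":0,"jaw":0.36}]' 20
python3 -m handwheel '[{"ax":0,"ay":0,"az":0,"tx":0,"ty":-30,"tz":0,"jaw":0.36},{"ax":0,"ay":0,"az":0,"tx":0,"ty":-30,"tz":0,"jaw":0.36},{"ax":0,"ay":0,"az":0,"tx":0,"ty":-30,"tz":0,"jaw":0.36},{"ax":0,"ay":0,"az":0,"tx":0,"ty":-18,"tz":0,"jaw":0.36},{"ax":0,"ay":0,"az":0,"tx":0,"ty":-8,"tz":0,"jaw":0.36},{"ax":0,"ay":0,"az":0,"tx":0,"ty":0,"tz":0,"jaw":0.36},{"ax":0,"ay":0,"az":0,"tx":0,"ty":0,"tz":0,"jaw":0.36}]' 20
python3 d.py 0.5163 -0.2032 0.161 2.991
python3 - <<'E'
from h import *
from station import eyes
ims=[]
for n,b in(('top',(165,265,330,430)),('side',(80,180,270,370))):
    c=eyes.read_camera(n);pickle.dump(c,open(n+'1.pkl','wb'));y0,y1,x0,x1=b
    ims.append(cv2.resize(c['frame'][y0:y1,x0:x1,::-1],(400,400),interpolation=cv2.INTER_CUBIC))
    for nm,lo,hi in(('yel',(18,110,110),(33,255,255)),('red',(0,185,60),(7,255,255))):
        for ce,a,bb in blobs(c,lo,hi)[0]:
            if x0<ce[0]<x1 and y0<ce[1]<y1:print(n,nm,ce,a,bb)
cv2.imwrite('pics/f1.png',np.hstack(ims))
E
```

```text
time_s: 14.48
tool_pos: [0.4928, -0.0826, 0.1613]
tool_rot: [-3.141, -0.0, 2.99]
ft_force: [0.4, -0.7, 0.2]
grip_width: 0.0341
grip_force: 20.6
time_s: 15.35
tool_pos: [0.4765, -0.194, 0.1614]
tool_rot: [3.141, 0.0, 2.992]
ft_force: [-0.1, -0.1, -0.8]
grip_width: 0.0336
grip_force: 20.7
t 15.35 pos [ 0.4765 -0.194   0.1614] rpy [3.141 0.    2.992] w 0.0336 gf 20.7 ft [-0.1 -0.1 -0.8] q7 1.29
turn [0.001 0.    0.001] shift now [-40.7  -3.2   0.4] shift after turn [-40.7  -3.1   0.4]
top yel [381. 196.] 156 [375 189  15  21]
top yel [401.1 252.4] 17 [399 250   5   6]
top red [386.9 200.3] 22 [385 197   4   8]
side yel [298.7 108. ] 53 [288 104  25   9]
side yel [330.9 117.9] 10 [328 116   7   4]
side yel [342.1 132.4] 41 [339 129   7   8]
side yel [332.9 134.7] 77 [328 130  11  11]
side yel [322.2 153.9] 71 [316 151  13   7]
side yel [357.1 178. ] 57 [353 173  10  12]
side red [335.4 122.9] 31 [332 120   8   6]
```

View pics/f1.png

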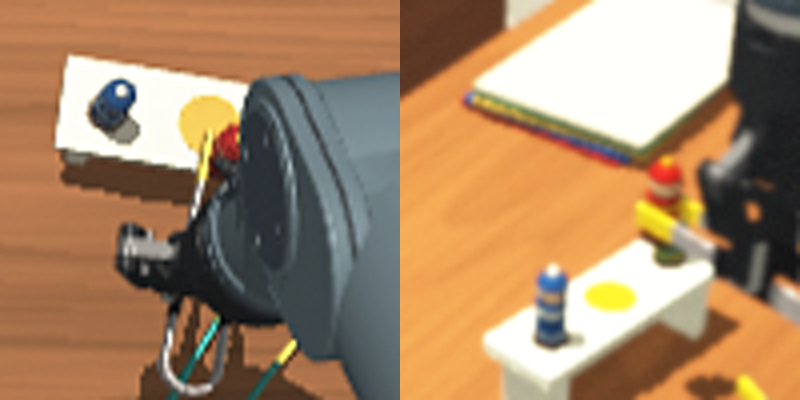

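The doll hangs upright between the yellow tips: side crop cap at (665,170), pads at (655,215) and (690,210). The spot lies ahead at side (322,154).

```bash
python3 - <<'E'
from h import *
from station import observe
T=pickle.load(open('top1.pkl','rb'));S=pickle.load(open('side1.pkl','rb'));o=observe()
print(tri(T,(388.5,200.3),S,(335.4,122.9)))
for z in(.174,.177):print(plane(S,(335.4,122.9),z),plane(T,(388.5,200.3),z))
print('expect',o['tool_pos'][:2]+np.array([.0787,-.0148]))
E
```

```text
(array([ 0.5570483 , -0.20607235,  0.17994854]), np.float64(0.6286819960765246))
[ 0.56189479 -0.21453702  0.174     ] [ 0.55807947 -0.2075807   0.174     ]
[ 0.5596073  -0.21022786  0.177     ] [ 0.55741185 -0.20688059  0.177     ]
expect [ 0.55519509 -0.20899688]
```

```bash

python3 -m handwheel '[{"ax":0,"ay":0,"az":0,"tx":-10,"ty":-1,"tz":0,"jaw":0.36},{"ax":0,"ay":0,"az":0,"tx":-15,"ty":-1.5,"tz":0,"jaw":0.36},{"ax":0,"ay":0,"az":0,"tx":-14,"ty":-1.2,"tz":0,"jaw":0.36},{"ax":0,"ay":0,"az":0,"tx":0,"ty":0,"tz":8,"jaw":0.36},{"ax":0,"ay":0,"az":0,"tx":0,"ty":0,"tz":15,"jaw":0.36},{"ax":0,"ay":0,"az":0,"tx":0,"ty":0,"tz":15,"jaw":0.36},{"ax":0,"ay":0,"az":0,"tx":0,"ty":0,"tz":12,"jaw":0.36},{"ax":0,"ay":0,"az":0,"tx":0,"ty":0,"tz":8,"jaw":0.36},{"ax":0,"ay":0,"az":0,"tx":0,"ty":0,"tz":4,"jaw":0.36},{"ax":0,"ay":0,"az":0,"tx":0,"ty":0,"tz":0,"jaw":0.36}]' 20
python3 - <<'E'
from h import *
from station import eyes
ims=[]
for n,b in(('top',(165,265,330,430)),('side',(110,190,270,350))):
    c=eyes.read_camera(n);pickle.dump(c,open(n+'1.pkl','wb'));y0,y1,x0,x1=b
    ims.append(cv2.resize(c['frame'][y0:y1,x0:x1,::-1],(400,400),interpolation=cv2.INTER_CUBIC))
    for nm,lo,hi in(('yel',(18,110,110),(33,255,255)),('red',(0,185,60),(7,255,255))):
        for ce,a,bb in blobs(c,lo,hi)[0]:
            if x0<ce[0]<x1 and y0<ce[1]<y1:
                print(n,nm,ce,a,bb)
                if nm=='red':print(plane(c,ce,.115))
cv2.imwrite('pics/g1.png',np.hstack(ims))
E
```

```text
time_s: 16.7
tool_pos: [0.5143, -0.2048, 0.0992]
tool_rot: [3.142, 0.0, 2.991]
ft_force: [-1.0, -0.1, -1.0]
grip_width: 0.0336
grip_force: 20.6
top yel [378.1 194.8] 64 [375 189   8  14]
top yel [386.7 239.4] 20 [384 235   6  10]
top yel [402.8 250.6] 23 [399 246   8  10]
top red [384.6 190.5] 10 [384 188   2   6]
[ 0.5954548  -0.21257307  0.115     ]
side yel [330.9 117.9] 10 [328 116   7   4]
side yel [321.4 150.8] 114 [316 143  13  15]
side yel [329.5 145. ] 20 [327 143   6   6]
side red [323.7 136.8] 23 [320 135   8   4]
[ 0.59615748 -0.22104676  0.115     ]
```

View pics/g1.png

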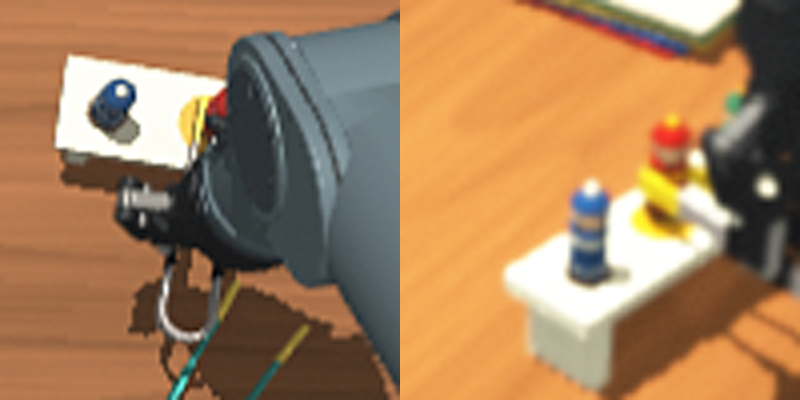

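The doll is held over the spot, side cap (324,137), spot (321,154); the estimated position is within 3 mm of the spot's centre. I'll lower the last 8 mm gently.

```bash

python3 -m handwheel '[{"ax":0,"ay":0,"az":0,"tx":0,"ty":1.5,"tz":2,"jaw":0.36},{"ax":0,"ay":0,"az":0,"tx":0,"ty":0,"tz":2,"jaw":0.36},{"ax":0,"ay":0,"az":0,"tx":0,"ty":0,"tz":1.5,"jaw":0.36},{"ax":0,"ay":0,"az":0,"tx":0,"ty":0,"tz":1,"jaw":0.36},{"ax":0,"ay":0,"az":0,"tx":0,"ty":0,"tz":0.5,"jaw":0.36},{"ax":0,"ay":0,"az":0,"tx":0,"ty":0,"tz":0,"jaw":0.36},{"ax":0,"ay":0,"az":0,"tx":0,"ty":0,"tz":0,"jaw":0.36}]' 20
python3 -m handwheel '[{"ax":0,"ay":0,"az":0,"tx":0,"ty":0,"tz":0.5,"jaw":0.36},{"ax":0,"ay":0,"az":0,"tx":0,"ty":0,"tz":0.5,"jaw":0.36},{"ax":0,"ay":0,"az":0,"tx":0,"ty":0,"tz":0,"jaw":0.36},{"ax":0,"ay":0,"az":0,"tx":0,"ty":0,"tz":0,"jaw":0.36}]' 20
```

```text
time_s: 17.68
tool_pos: [0.5145, -0.2034, 0.0923]
tool_rot: [-3.142, 0.0, 2.991]
ft_force: [-0.6, -0.3, -0.5]
grip_width: 0.0337
grip_force: 20.6
time_s: 18.18
tool_pos: [0.5144, -0.2034, 0.0913]
tool_rot: [-3.142, -0.0, 2.991]
ft_force: [-0.1, -0.6, -0.4]
grip_width: 0.0337
grip_force: 20.7
```

```bash

python3 -m handwheel '[{"ax":0,"ay":0,"az":0,"tx":0,"ty":0,"tz":0.5,"jaw":0.36},{"ax":0,"ay":0,"az":0,"tx":0,"ty":0,"tz":0.3,"jaw":0.36},{"ax":0,"ay":0,"az":0,"tx":0,"ty":0,"tz":0,"jaw":0.36},{"ax":0,"ay":0,"az":0,"tx":0,"ty":0,"tz":0,"jaw":0.36}]' 20
python3 -m handwheel '[{"ax":0,"ay":0,"az":0,"tx":0,"ty":0,"tz":0.4,"jaw":0.36},{"ax":0,"ay":0,"az":0,"tx":0,"ty":0,"tz":0.4,"jaw":0.36},{"ax":0,"ay":0,"az":0,"tx":0,"ty":0,"tz":0,"jaw":0.36},{"ax":0,"ay":0,"az":0,"tx":0,"ty":0,"tz":0,"jaw":0.36}]' 20
```

```text
time_s: 18.68
tool_pos: [0.5145, -0.2033, 0.0905]
tool_rot: [-3.142, -0.0, 2.991]
ft_force: [-0.6, -0.4, -0.0]
grip_width: 0.0334
grip_force: 20.9
time_s: 19.18
tool_pos: [0.5145, -0.2034, 0.0897]
tool_rot: [-3.141, 0.0, 2.991]
ft_force: [0.7, 0.1, 1.1]
grip_width: 0.0334
grip_force: 21.1
```

```bash

python3 -m handwheel '[{"ax":0,"ay":0,"az":0,"tx":0,"ty":0,"tz":0.4,"jaw":0.36},{"ax":0,"ay":0,"az":0,"tx":0,"ty":0,"tz":0,"jaw":0.36},{"ax":0,"ay":0,"az":0,"tx":0,"ty":0,"tz":0,"jaw":0.36}]' 20; python3 d.py .5 -.2 .09 2.991
```

```text
time_s: 19.55
tool_pos: [0.5146, -0.2033, 0.0893]
tool_rot: [3.142, 0.0, 2.991]
ft_force: [-0.0, -0.5, 1.0]
grip_width: 0.0334
grip_force: 20.2
t 19.55 pos [ 0.5146 -0.2033  0.0893] rpy [3.142 0.    2.991] w 0.0334 gf 20.2 ft [-0.  -0.5  1. ] q7 1.22
turn [ 0.  0. -0.] shift now [14.9  1.1 -0.7] shift after turn [14.9  1.1 -0.7]
```

```bash

python3 -m handwheel '[{"ax":0,"ay":0,"az":0,"tx":0,"ty":0,"tz":0,"jaw":0.385},{"ax":0,"ay":0,"az":0,"tx":0,"ty":0,"tz":0,"jaw":0.395},{"ax":0,"ay":0,"az":0,"tx":0,"ty":0,"tz":0,"jaw":0.405},{"ax":0,"ay":0,"az":0,"tx":0,"ty":0,"tz":0,"jaw":0.415},{"ax":0,"ay":0,"az":0,"tx":0,"ty":0,"tz":0,"jaw":0.43},{"ax":0,"ay":0,"az":0,"tx":0,"ty":0,"tz":0,"jaw":0.445},{"ax":0,"ay":0,"az":0,"tx":0,"ty":0,"tz":0,"jaw":0.46},{"ax":0,"ay":0,"az":0,"tx":0,"ty":0,"tz":0,"jaw":0.475},{"ax":0,"ay":0,"az":0,"tx":0,"ty":0,"tz":0,"jaw":0.475},{"ax":0,"ay":0,"az":0,"tx":0,"ty":0,"tz":0,"jaw":0.475},{"ax":0,"ay":0,"az":0,"tx":0,"ty":0,"tz":0,"jaw":0.475}]' 20
python3 - <<'E'
from h import *
from station import eyes
c=eyes.read_camera('side')
cv2.imwrite('pics/h1.png',cv2.resize(c['frame'][110:190,270:350,::-1],(480,480),interpolation=cv2.INTER_CUBIC))
E
```

```text
time_s: 20.92
tool_pos: [0.5145, -0.2034, 0.0893]
tool_rot: [-3.142, 0.0, 2.991]
ft_force: [-0.0, 0.8, -0.6]
grip_width: 0.0404
grip_force: 3.9
```

View pics/h1.png

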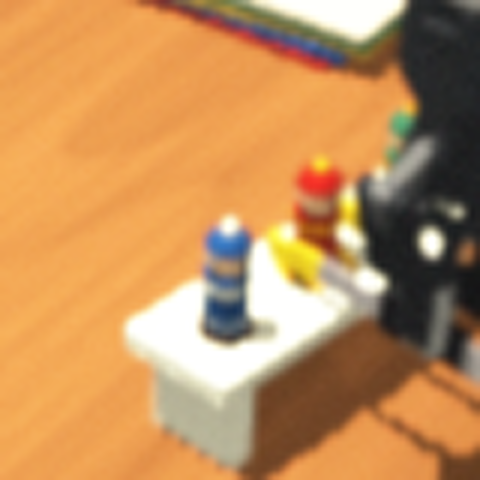

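The doll stands upright on the spot, cap at crop (320,180), with the tongs open and clear. That was my eleventh picture, one over the limit of 10. I'll view no more and verify numerically from here. Retreating along the tongs' axis.

```bash

python3 -m handwheel '[{"ax":0,"ay":0,"az":0,"tx":3,"ty":0.1,"tz":0,"jaw":0.475},{"ax":0,"ay":0,"az":0,"tx":7,"ty":0.2,"tz":0,"jaw":0.475},{"ax":0,"ay":0,"az":0,"tx":10,"ty":0.3,"tz":0,"jaw":0.475},{"ax":0,"ay":0,"az":0,"tx":10,"ty":0.3,"tz":0,"jaw":0.475},{"ax":0,"ay":0,"az":0,"tx":10,"ty":0.3,"tz":0,"jaw":0.475},{"ax":0,"ay":0,"az":0,"tx":10,"ty":0.3,"tz":0,"jaw":0.475},{"ax":0,"ay":0,"az":0,"tx":10,"ty":0.3,"tz":0,"jaw":0.475},{"ax":0,"ay":0,"az":0,"tx":5,"ty":0.2,"tz":-10,"jaw":0.475},{"ax":0,"ay":0,"az":0,"tx":0,"ty":0,"tz":-25,"jaw":0.475},{"ax":0,"ay":0,"az":0,"tx":0,"ty":0,"tz":-25,"jaw":0.475},{"ax":0,"ay":0,"az":0,"tx":0,"ty":0,"tz":-10,"jaw":0.475},{"ax":0,"ay":0,"az":0,"tx":0,"ty":0,"tz":0,"jaw":0.475}]' 20
python3 d.py .5025 .0122 .09 2.821
python3 - <<'E'
from h import *
from station import eyes
for n in('top','side'):
    c=eyes.read_camera(n)
    for nm,lo,hi in(('red',(0,185,60),(7,255,255)),):
        for ce,a,bb in blobs(c,lo,hi)[0]:
            if 310<ce[0]<410 and 120<ce[1]<230:print(n,nm,ce,a,bb,plane(c,ce,.107))
E
```

```text
time_s: 22.48
tool_pos: [0.4508, -0.1919, 0.1598]
tool_rot: [-3.141, 0.001, 2.991]
ft_force: [-0.5, 0.1, -1.0]
grip_width: 0.0405
grip_force: 3.9
t 22.48 pos [ 0.4508 -0.1919  0.1598] rpy [-3.141e+00  1.000e-03  2.991e+00] w 0.0405 gf 3.9 ft [-0.5  0.1 -1. ] q7 1.3
turn [-0.     0.001  0.17 ] shift now [-20.3 209.6  69.7] shift after turn [ 15.2 209.9  69.8]
top red [384.4 191.3] 37 [381 188   8   7] [ 0.5953847  -0.21382699  0.107     ]
side red [322.8 140. ] 23 [320 138   7   5] [ 0.59589608 -0.21713885  0.107     ]
side red [321.6 151.2] 18 [319 150   6   4] [ 0.57111094 -0.17234558  0.107     ]
```

```bash

python3 -m handwheel '[{"ax":0,"ay":0,"az":0,"tx":0,"ty":12,"tz":0,"jaw":0.475},{"ax":0,"ay":0,"az":0,"tx":0,"ty":25,"tz":0,"jaw":0.475},{"ax":0,"ay":0,"az":0,"tx":0,"ty":30,"tz":0,"jaw":0.475},{"ax":0,"ay":0,"az":0,"tx":0,"ty":30,"tz":0,"jaw":0.475},{"ax":0,"ay":0,"az":0,"tx":0,"ty":30,"tz":0,"jaw":0.475},{"ax":0,"ay":0,"az":0,"tx":-5,"ty":30,"tz":0,"jaw":0.475},{"ax":0,"ay":0,"az":0,"tx":-10,"ty":30,"tz":0,"jaw":0.475},{"ax":0,"ay":0,"az":0.04,"tx":-5,"ty":15,"tz":10,"jaw":0.475},{"ax":0,"ay":0,"az":0.05,"tx":0,"ty":7,"tz":20,"jaw":0.475},{"ax":0,"ay":0,"az":0.05,"tx":0,"ty":0,"tz":20,"jaw":0.475},{"ax":0,"ay":0,"az":0.03,"tx":0,"ty":0,"tz":20,"jaw":0.475},{"ax":0,"ay":0,"az":0,"tx":0,"ty":0,"tz":0,"jaw":0.475}]' 20
python3 d.py .5025 .0122 .0265 2.821
```

```text
time_s: 24.08
tool_pos: [0.5003, 0.013, 0.0878]
tool_rot: [-3.141, -0.004, 2.823]
ft_force: [-0.6, -0.3, -0.2]
grip_width: 0.0412
grip_force: 3.9
t 24.07 pos [0.5003 0.013  0.0878] rpy [-3.141 -0.004  2.823] w 0.0412 gf 3.9 ft [-0.6 -0.3 -0.2] q7 0.62
turn [-0.001 -0.004  0.002] shift now [-2.6  0.  61.3] shift after turn [-2.3 -0.  61.3]
```

```bash

python3 -m handwheel '[{"ax":0,"ay":0,"az":0,"tx":0,"ty":0,"tz":10,"jaw":0.475},{"ax":0,"ay":0,"az":0,"tx":0,"ty":0,"tz":18,"jaw":0.475},{"ax":0,"ay":0,"az":0,"tx":0,"ty":0,"tz":15,"jaw":0.475},{"ax":0,"ay":0,"az":0,"tx":0,"ty":0,"tz":10,"jaw":0.475},{"ax":0,"ay":0,"az":0,"tx":0,"ty":0,"tz":5,"jaw":0.475},{"ax":0,"ay":0,"az":0,"tx":0,"ty":0,"tz":2,"jaw":0.475},{"ax":0,"ay":0,"az":0,"tx":0,"ty":0,"tz":0,"jaw":0.475},{"ax":0,"ay":0,"az":0,"tx":0,"ty":0,"tz":0,"jaw":0.475}]' 20
python3 -m handwheel '[{"ax":0,"ay":0,"az":0,"tx":0,"ty":0,"tz":0.7,"jaw":0.475},{"ax":0,"ay":0,"az":0,"tx":0,"ty":0,"tz":0.7,"jaw":0.475},{"ax":0,"ay":0,"az":0,"tx":0,"ty":0,"tz":0,"jaw":0.475}]' 20
python3 -m handwheel '[{"ax":0,"ay":0,"az":0,"tx":0,"ty":0,"tz":0.7,"jaw":0.475},{"ax":0,"ay":0,"az":0,"tx":0,"ty":0,"tz":0,"jaw":0.475}]' 20
```

```text
time_s: 25.08
tool_pos: [0.5022, 0.012, 0.0296]
tool_rot: [3.141, 0.001, 2.821]
ft_force: [0.9, -0.1, -1.2]
grip_width: 0.0405
grip_force: 3.9
time_s: 25.45
tool_pos: [0.5019, 0.012, 0.0279]
tool_rot: [-3.142, -0.0, 2.821]
ft_force: [0.1, 0.7, -0.0]
grip_width: 0.0407
grip_force: 3.9
time_s: 25.7
tool_pos: [0.5019, 0.012, 0.0271]
tool_rot: [-3.142, -0.0, 2.821]
ft_force: [0.1, 0.0, -1.3]
grip_width: 0.0405
grip_force: 3.9
```

```bash

python3 -m handwheel '[{"ax":0,"ay":0,"az":0,"tx":0,"ty":0,"tz":0.7,"jaw":0.475},{"ax":0,"ay":0,"az":0,"tx":0,"ty":0,"tz":0.5,"jaw":0.475},{"ax":0,"ay":0,"az":0,"tx":0,"ty":0,"tz":0,"jaw":0.475}]' 20
python3 -m handwheel '[{"ax":0,"ay":0,"az":0,"tx":0,"ty":0,"tz":0.6,"jaw":0.475},{"ax":0,"ay":0,"az":0,"tx":0,"ty":0,"tz":0,"jaw":0.475}]' 20
python3 -m handwheel '[{"ax":0,"ay":0,"az":0,"tx":0,"ty":0,"tz":0.6,"jaw":0.475},{"ax":0,"ay":0,"az":0,"tx":0,"ty":0,"tz":0,"jaw":0.475}]' 20
```

```text
time_s: 26.08
tool_pos: [0.502, 0.012, 0.026]
tool_rot: [3.142, -0.0, 2.821]
ft_force: [0.1, -0.1, -1.5]
grip_width: 0.0406
grip_force: 3.9
time_s: 26.32
tool_pos: [0.502, 0.012, 0.0254]
tool_rot: [-3.142, -0.0, 2.821]
ft_force: [-0.3, -0.9, -0.4]
grip_width: 0.0407
grip_force: 3.9
time_s: 26.58
tool_pos: [0.502, 0.0119, 0.0249]
tool_rot: [-3.142, 0.0, 2.821]
ft_force: [0.0, -0.2, 1.4]
grip_width: 0.0408
grip_force: 4.0
```

The tongs touch the mat. Opening and rising.

```bash

python3 -m handwheel '[{"ax":0,"ay":0,"az":0,"tx":0,"ty":0,"tz":0,"jaw":0.49},{"ax":0,"ay":0,"az":0,"tx":0,"ty":0,"tz":0,"jaw":0.52},{"ax":0,"ay":0,"az":0,"tx":0,"ty":0,"tz":0,"jaw":0.6},{"ax":0,"ay":0,"az":0,"tx":0,"ty":0,"tz":0,"jaw":0.7},{"ax":0,"ay":0,"az":0,"tx":0,"ty":0,"tz":0,"jaw":0.8},{"ax":0,"ay":0,"az":0,"tx":0,"ty":0,"tz":0,"jaw":0.8},{"ax":0,"ay":0,"az":0,"tx":0,"ty":0,"tz":-5,"jaw":0.8},{"ax":0,"ay":0,"az":0,"tx":0,"ty":0,"tz":-15,"jaw":0.8},{"ax":0,"ay":0,"az":0,"tx":0,"ty":0,"tz":-30,"jaw":0.8},{"ax":0,"ay":0,"az":0,"tx":0,"ty":0,"tz":-50,"jaw":0.8},{"ax":0,"ay":0,"az":0,"tx":0,"ty":0,"tz":-60,"jaw":0.8},{"ax":0,"ay":0,"az":0,"tx":0,"ty":0,"tz":-60,"jaw":0.8}]' 20
python3 -m handwheel '[{"ax":0,"ay":0,"az":0,"tx":30,"ty":30,"tz":0,"jaw":0.8},{"ax":0,"ay":0,"az":0,"tx":30,"ty":40,"tz":0,"jaw":0.8},{"ax":0,"ay":0,"az":0,"tx":0,"ty":50,"tz":0,"jaw":0.8},{"ax":0,"ay":0,"az":0,"tx":0,"ty":50,"tz":0,"jaw":0.8},{"ax":0,"ay":0,"az":0,"tx":0,"ty":40,"tz":0,"jaw":0.8},{"ax":0,"ay":0,"az":0,"tx":0,"ty":0,"tz":0,"jaw":0.8},{"ax":0,"ay":0,"az":0,"tx":0,"ty":0,"tz":0,"jaw":0.8}]' 20
python3 - <<'E'
from h import *
from station import eyes
for n in('top','side'):
    c=eyes.read_camera(n);c0=pickle.load(open(n+'0.pkl','rb'))
    for nm,lo,hi,z in(('red',(0,185,60),(7,255,255),.107),('yel',(20,120,120),(32,255,255),.017)):
        for ce,a,bb in blobs(c,lo,hi)[0]:
            if 260<ce[0]<410 and 120<ce[1]<230:print(n,nm,ce,a,bb,plane(c,ce,z).round(4))
    # change outside the arm: jar, car, dolls
    d=np.abs(c['frame'].astype(int)-c0['frame']).max(2)
    R={'top':{'jar':(280,310,130,165),'car':(138,168,245,282),'blue':(348,368,180,202),'green':(400,420,185,210)},'side':{'jar':(218,245,168,202),'car':(210,248,345,388),'blue':(300,315,140,170),'green':(330,346,122,150)}}[n]
    for k,(x0,x1,y0,y1) in R.items():print(n,k,'changed px',int((d[y0:y1,x0:x1]>40).sum()))
E
```

```text
time_s: 28.08
tool_pos: [0.5015, 0.0122, 0.2476]
tool_rot: [3.142, 0.0, 2.821]
ft_force: [0.6, -1.0, -0.4]
grip_width: 0.0684
grip_force: 0.0
time_s: 28.95
tool_pos: [0.5109, 0.2294, 0.2451]
tool_rot: [-3.141, 0.0, 2.821]
ft_force: [0.2, -1.3, 0.0]
grip_width: 0.068
grip_force: 0.0
top red [384.5 191.4] 38 [381 188   8   8] [ 0.5951 -0.2141  0.107 ]
top red [381.6 197.4] 9 [379 197   6   2] [ 0.58   -0.2065  0.107 ]
top yel [377.2 196. ] 23 [375 189   6  14] [ 0.6041 -0.2147  0.017 ]
top yel [291.4 203.8] 11 [290 200   3   8] [0.5794 0.0113 0.017 ]
top yel [309.  209.8] 17 [307 205   5  10] [ 0.5641 -0.0349  0.017 ]
top jar changed px 0
top car changed px 0
top blue changed px 0
top green changed px 0
side red [322.8 140. ] 22 [320 138   7   5] [ 0.5959 -0.2171  0.107 ]
side red [321.6 151.2] 18 [319 150   6   4] [ 0.5711 -0.1723  0.107 ]
side yel [338.  127.6] 8 [336 127   5   2] [ 0.6603 -0.4208  0.017 ]
side yel [335.4 137.9] 9 [334 136   4   4] [ 0.6366 -0.3652  0.017 ]
side yel [325.7 155.1] 14 [321 152   8   6] [ 0.6132 -0.2714  0.017 ]
side yel [373.3 174.3] 42 [371 170   7  11] [ 0.4596 -0.2751  0.017 ]
side yel [357.1 177.8] 50 [354 173   8  12] [ 0.4885 -0.2347  0.017 ]
side yel [291.8 206.7] 26 [289 203   6   9] [ 0.5659 -0.0354  0.017 ]
side yel [275.2 214.5] 32 [272 211   7   9] [0.5827 0.0117 0.017 ]
side jar changed px 590
side car changed px 0
side blue changed px 0
side green changed px 0
```

Both views put the tongs back at their original place, flat. The doll stands on the spot, and the neighbours are unchanged. The jar is unchanged in the top view and probably just hidden by the arm in the side view.

```bash
python3 -c "
from station import r
print(r.close_job())"
```

```text
the job is handed in; nothing more can be done
None
```

I handed the job in: the red doll stands upright about 3 mm from the yellow spot's centre, the tongs lie flat on the blue mat, and the other dolls, jar and car haven't moved; I viewed 11 pictures, one over the limit of 10, and the hand-in returned no verdict.

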